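# Roll a sample tube onto the reading line and read its label

## Robot

A 6-joint arm with a two-finger parallel gripper is mounted at the origin on a cart in front of the work surface, level with it; the furniture and walls round the work are solid. World frame = base frame: x ahead of the robot, y to its left, z up, the work surface at z = 0. Lengths are in mm, angles in degrees, forces in N, time in s.
With the tool pointing down it reaches from about 325 to 925 mm from the base axis. Payload 3.1 kg.
Tool frame: the origin (TCP) lies midway between the tips of the shut fingers; the grasp point (between the pads) lies 19 mm behind it; z points along the fingers, y is the line along which they close (so a half turn about z gives the same grasp; the last joint's range is limited). The gripper opens to 85 mm and grips with 20 to 120 N. Pads are 22 mm wide; open, the fingers measure 114 mm over their backs; the gripper's body (76 mm by 85 mm) begins 54 mm behind the grasp point. The pads swing forward as they close: fully open they stand 13 mm farther back than shut.
Start: joints at [-71.116, 12.427, 92.441, -0, 75.132, -6.429], TCP at [267.251, -564.992, 231.3] pointing down, gripper open.
Joint ranges: [-157.48, 157.48], [-44.54, 120.13], [17.64, 146.25], [-64.5, 244.5], [7.68, 150.69], [-147.95, 147.95]. Speed limits (degrees/s): [159.86, 159.86, 180, 180, 180, 180].

## Interface

Orientations are given as [roll, pitch, yaw] about the fixed x, y, z axes, in that order (R = Rz(yaw) Ry(pitch) Rx(roll)).
In Python, from plant import bot gives the robot as it stands.
- The arm moves only by the tool play_rows, never from a script. Its arguments are lists of equal length, an entry for each row: "dp": the shift along the world's x, y, z in mm, a list of three; "twist": the turn, a rotation vector about the world's x, y, z in rad, a list of three. A call has 1 to 12 rows; each row is the pose to reach, as a shift and turn from the pose commanded when the call began; what a row does not reach only later rows make up. A row lasts 1/8 s, in which the tool goes at most 62.5 mm and 10.7 degrees, less where a joint would pass 70% of its speed; a pose out of reach is approached as far as the arm can. A call with a gripper value outside its range is refused whole. "grip" is the opening, from -1 (shut) to 1 (fully open), so that 0 is half open, set as the call begins (left out, the last holds). The fingers move at their own pace and stop on an object; "squeeze" is the grip in N (left out, the last holds). Time passes only in rows, so rows that repeat a pose let the fingers close. It gives the time, the measured TCP pose, the force and the opening at its end, in the units of the state.
- bot.read_state(): the state, without advancing time (a new reading comes with each control period).
- bot.capture(name): name is "scene" or "top" or "wrist"; returns a dict with "image" (400x640x3 uint8, red, green, blue), "fx", "fy", "cx", "cy" (pixels), "pose" (4x4, takes a point from camera to world coordinates); the wrist camera has in their place "hand_eye" (4x4, takes a point from camera to tool coordinates, whose origin is the TCP and whose axes are the flange's). Camera axes: x right, y up, looking along -z (the intrinsics and any distortion apply to the point x, -y, -z); pixel columns grow to the right and rows downward; lengths in mm; the calibration is good to about 2 mm. The wrist camera is an equidistant fisheye: a pixel r from the principal point sees the ray r / f radians off the axis. A picture is of the moment at which its call begins: read the wrist's pose just before it. There is no depth.
- bot.finish_job(): hands the job in, once; it reports no verdict.
The state is a dict: "time_s": time; "joints": joint angles; "dq": joint speeds; "joint_efforts": joint torques, N m; "position": TCP position; "orientation": TCP orientation; "contact_force": force on the tool from outside, world axes, zero at the start; "wrist_torque": the same for the moment, N m; "grip_width": finger opening in mm.
Only numpy, scipy, OpenCV 4.12 (cv2) and the standard library are available. Lean on these libraries where they do the work, as an engineer would, in place of code of your own. Each camera call takes 0.05 s, during which the arm holds its last target. There are 200 camera calls.

## Task

Read the label of the yellow-capped sample tube on the flat tube reader: with the fingertips, push the top of the lying tube sideways so that it rolls along the bed (never pinched, lifted or dragged, which scuffs the label) and comes to lie along the red line, down in the reading channel, and take the fingers off it. Then press the round green read key right down and let it come up again, with the tube still lying in the channel. Leave the red-capped tube and the other things on the bench where they are.

Things in the scene. Friction and masses are not known exactly. Their poses are not given: they have to be found in the camera images.
- reader: Flat tube-label reader, fixed to the bench, 152 (its x) x 264 (its y) mm, white and grey with a black bed. Origin on the bench under the middle of the red line; x runs along the red line away from the robot, y left, z up. Its level bed is 26 mm above the bench, x -33 to +45, y -92 to +92 mm. At the right, y -158 to -100 mm, a key panel 28 mm high.
- red_line (a point): Middle of the red line (reader x 0, y 0) at the height of the bed's top; axes as the reader's. The line runs along the dark glass floor of the reading channel, which crosses the whole bed along x: 14 mm wide (y -7 to +7 mm), 2 mm deep.
- bed_edge (a point): Middle of the bed's straight front edge (reader x -33 mm), at the bed's top. In front of it a step only 13 mm high, over which the tubes' caps hang. Behind the bed (x +45 to +74 mm) a deck 34 mm high; at its two y ends (92 to 100 mm) stops 32 mm high.
- read_key_top (a point): Middle of the top of the round green read key, 26 mm across, at the middle of the key panel. It goes straight down.
- read_key (a joint): Travel of the green read key in m: 0 up, 0.006 fully down; a spring brings it up, 5 N holds it fully down.
- yellow_tube: Capped sample tube with a yellow cap, 88 mm long, 9 to 18 g, lying on the bed left or right of the channel, nearly along the red line, foot to the back, cap towards the robot, hanging over the bed's front edge. It rolls easily but soon stops by itself on the level bed. Origin on its axis at the foot end; its z runs along the axis to the cap, its x points up at the start and turns as it rolls.
- yellow_tube_foot (a point): On the yellow-capped tube's axis, at its foot end. The body is 13 mm in diameter: on the bed its axis is 32.5 mm and its top 39 mm above the bench, in the channel its axis is 30.5 mm and its top 37 mm.
- yellow_tube_neck (a point): On the yellow-capped tube's axis, where the body meets the cap, 69 mm from the foot. The cap is 17.6 mm in diameter and 19 mm long.
- red_tube: The same kind of tube with a red cap, lying on the bed on the other side of the channel, likewise with its cap towards the robot; same axes. To be left alone.
- specimen_cup: White specimen cup with a blue lid, 61 mm across, 64 mm high, standing on the bench at the left; origin under its centre.
- tape_roll: Roll of blue tape lying flat, 52 mm across, 19 mm high, at the left; origin under its centre.
- blue_marker: Marker pen with a blue cap, 139 mm long (its y), 12 mm thick, at the left; origin under its middle.
- meter: Dark blue hand meter lying face up, 90 (its x) x 51 x 18 mm, at the left of the reader; origin under its centre.
- cartridge: White test cartridge lying flat, 20 x 70 (its y) x 8 mm, at the right; origin under its centre.

How it is judged:
By the outcome, as a careful person would: the job done as asked, in the order asked, and still so for the second after the job is handed in, with the robot touching nothing.
It also fails if it takes over 48 s, if anything falls off the work surface, if the arm or the gripper's body presses on something with over 40 N, if the wrist force passes 120 N, or if a joint passes its speed limit or range.

## Working session

There is one attempt and no reset: what is moved stays moved. The work goes in short steps, Python scripts to look and compute and a tool call to move; the robot and the scene stay as the last step left them, time stands still between calls to the robot, and variables do not carry over. Pictures are saved under pics/ and viewed, on a budget of 10 in all, crops included, one or two more only if the job needs it, and the job is handed in when it is done.

Besides the shell and the picture viewer there is one more tool, called after "Request:" as name(argument=value, ...), one argument or row to a line, values as JSON. play_rows: Moves the arm, as the interface text tells. Its arguments: {"type":"object","properties":{"dp":{"type":"array","items":{"type":"array","items":{"type":"number"}}},"twist":{"type":"array","items":{"type":"array","items":{"type":"number"}}},"grip":{"type":"number"},"squeeze":{"type":"number"}},"required":["dp","twist"]}

```bash
mkdir -p pics
cat > h.py <<'E'
import numpy as np, cv2
from plant import bot
def cap(n):
    c=bot.capture(n); np.savez(f'{n}.npz',**{k:v for k,v in c.items()}); return c
def w(c,u,v,z):
    P=np.array(c["pose"]); d=P[:3,:3]@np.array([(u-c["cx"])/c["fx"],-(v-c["cy"])/c["fy"],-1.])
    o=P[:3,3]; return o+d*(z-o[2])/d[2]
def save(im,f): cv2.imwrite(f,cv2.cvtColor(im,cv2.COLOR_RGB2BGR))
E
python3 - <<'E'
from h import *
for n in("top","scene"):
    c=cap(n); save(c["image"],f'pics/{n}0.png'); print(n,c["fx"],c["cx"],c["cy"],np.round(c["pose"],3).tolist(),[k for k in c])
E
```

```text
top 417.2675433957568 327.64371365505065 195.67047575876688 [[0.306, 0.927, -0.217, 106.594], [-0.952, 0.296, -0.075, -157.833], [-0.005, 0.229, 0.973, 1586.08], [0.0, 0.0, 0.0, 1.0]] ['image', 'fx', 'fy', 'cx', 'cy', 'pose']
scene 476.4616652619139 312.8074584591444 199.67990893942383 [[-0.598, 0.34, -0.725, -670.174], [-0.801, -0.263, 0.537, 770.428], [-0.008, 0.903, 0.43, 724.86], [0.0, 0.0, 0.0, 1.0]] ['image', 'fx', 'fy', 'cx', 'cy', 'pose']
```

View pics/top0.png

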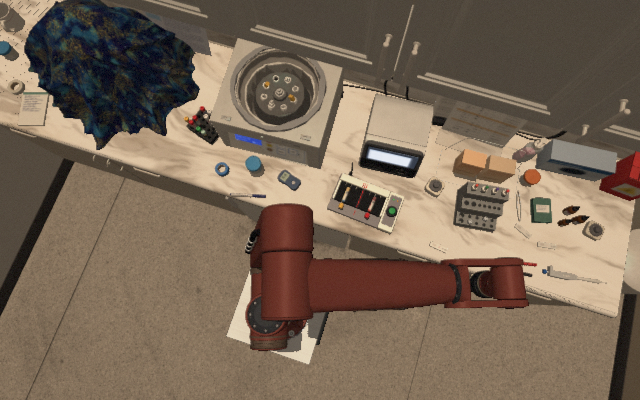

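The top view shows the reader at about (365,203), with the green key at (392,211). I'll enlarge that area.

Run:
```python
from h import *
c=np.load('top.npz')
im=c["image"][165:240,320:412]; save(cv2.resize(im,None,fx=8,fy=8,interpolation=cv2.INTER_CUBIC),'pics/crop0.png')
for u,v in[(365,203),(392,211)]: print(w(c,u,v,28))
```

```text
[ 469.70775749 -182.2642696    28.        ]
[ 471.11258831 -288.84872796   28.        ]
```

View pics/crop0.png

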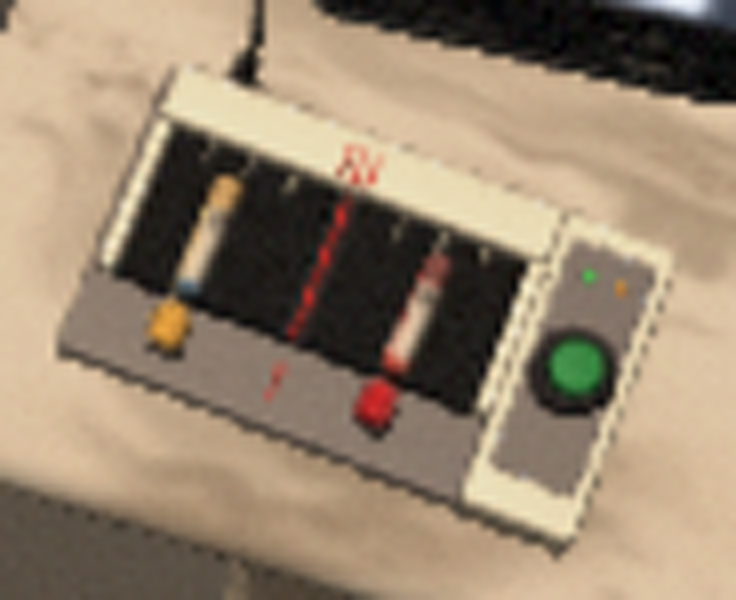

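The crop shows the yellow tube left of the line: cap (170,328), foot (228,185). The red line runs (345,195)–(290,338), the red tube is on the right, and the key is at (577,367).

Run:
```python
from h import *
c=np.load('top.npz')
for n,u,v,z in[("lineB",345,195,24),("lineF",290,338,24),("bedFL",105,268,26),("bedFR",475,412,26),("foot",228,183,32),("neck",188,290,32),("capend",168,345,32),("key",577,365,30)]:
    print(n,w(c,320+(u-3.5)/8,165+(v-3.5)/8,z).round(1))
print(bot.read_state())
```

```text
lineB [ 521.1 -158.    24. ]
lineF [ 445.7 -153.2   24. ]
bedFL [451.  -58.7  26. ]
bedFR [ 437.7 -247.2   26. ]
foot [ 507.6 -102.7   32. ]
neck [ 451.5 -100.1   32. ]
capend [423.1 -99.   32. ]
key [ 473.3 -286.7   30. ]
{'time_s': 0.1, 'joints': array([-7.11174290e+01,  1.24728044e+01,  9.25230502e+01, -1.38818281e-04,
        7.51332092e+01, -6.42833406e+00]), 'dq': array([ 0.01076882, -0.11946508, -0.20335877,  0.08700545,  0.00810007,
       -0.02060052]), 'joint_efforts': array([-1.70211133e-04, -3.98073649e+01, -3.04970706e+01, -7.55373389e-05,
        4.16845840e-03, -1.82452197e-05]), 'position': array([ 266.97813443, -564.25959199,  230.06054932]), 'orientation': array([-1.79871733e+02, -1.43167643e-02,  2.53109248e+01]), 'contact_force': array([-0.34691287,  0.37053317, -0.80525232]), 'wrist_torque': array([0.00344987, 0.01284031, 0.01112421]), 'grip_width': 85.58038031135669}
```

Request:
play_rows(
  dp=[
    [17, 37, 1],
    [40, 88, 2],
    [63, 137, 3],
    [86, 187, 4],
    [109, 236, 5],
    [132, 286, 6],
    [155, 336, 7],
    [178, 386, 8],
    [195, 423, 9],
    [203, 440, 9],
    [203, 440, 9],
    [203, 440, 9],
  ],
  twist=[
    [0, 0, 0.08],
    [0, 0, 0.2],
    [0, 0, 0.32],
    [0, 0, 0.44],
    [0, 0, 0.56],
    [0, 0, 0.68],
    [0, 0, 0.8],
    [0, 0, 0.92],
    [0, 0, 1.02],
    [0, 0, 1.059],
    [0, 0, 1.059],
    [0, 0, 1.059],
  ],
  grip=-1,
)

```text
time_s: 1.6
position: [469.8, -125.5, 239.9]
orientation: [-180.0, 0.0, 85.9]
contact_force: [0.2, -0.7, 0.1]
grip_width: -0.4
```

```bash
cat >> h.py <<'E'
from scipy.spatial.transform import Rotation as R
def wcap(f):
    s=bot.read_state(); c=dict(bot.capture("wrist")); T=np.eye(4)
    T[:3,:3]=R.from_euler('xyz',s["orientation"],degrees=True).as_matrix(); T[:3,3]=s["position"]
    c["pose"]=T@np.array(c["hand_eye"]); np.savez(f+'.npz',**c); save(c["image"],f'pics/{f}.png'); return s,c
def ww(c,u,v,z):
    x=(u-c["cx"])/c["fx"]; y=(v-c["cy"])/c["fy"]; r=np.hypot(x,y)
    k=np.sin(r)/max(r,1e-9); P=np.array(c["pose"]); d=P[:3,:3]@np.array([x*k,-y*k,-np.cos(r)])
    o=P[:3,3]; return o+d*(z-o[2])/d[2]
E
python3 - <<'E'
from h import *
s,c=wcap('w1'); print(s["position"],s["orientation"],s["grip_width"],s["time_s"],c["fx"],np.round(c["pose"],2).tolist())
E
```

```text
[ 469.79583234 -125.48055554  239.94577787] [-1.79951577e+02  1.82568900e-02  8.59430639e+01] -0.3605045365429198 1.6 309.70691628693146 [[1.0, 0.07, 0.02, 474.36], [-0.07, 0.95, 0.31, -46.56], [-0.0, -0.31, 0.95, 382.37], [0.0, 0.0, 0.0, 1.0]]
```

View pics/w1.png

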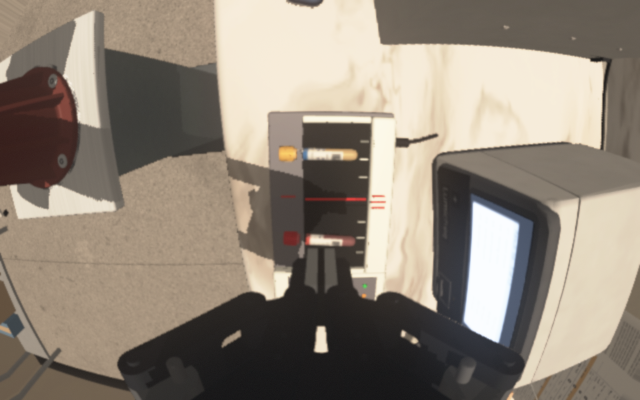

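The wrist view shows the yellow tube from cap (288,154) to foot (357,154), the red line (303–366, 199), and the red tube at y≈240. I'll crop it for accuracy.

Run:
```python
from h import *
c=np.load('w1.npz')
save(cv2.resize(c["image"][105:255,262:402],None,fx=4,fy=4,interpolation=cv2.INTER_CUBIC),'pics/w1c.png')
```

```text
(no output)
```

View pics/w1c.png

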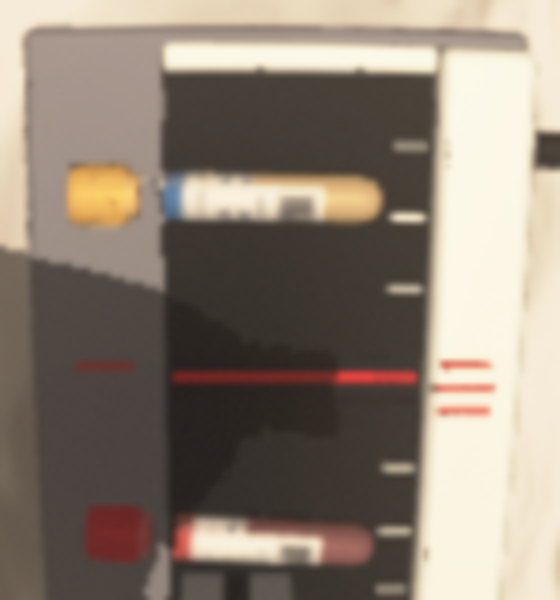

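Run:
```python
from h import *
c=np.load('w1.npz')
for n,u,v,z in[("lineB",416,378,24),("lineF",172,377,24),("bedFL",164,72,26),("foot",382,199,32.5),("neck",140,195,32.5),("capend",67,195,32.5),("rfoot",372,546,32.5),("rneck",152,534,32.5)]:
    print(n,ww(c,262+(u-1.5)/4,105+(v-1.5)/4,z).round(1))
```

```text
lineB [ 521.2 -159.2   24. ]
lineF [ 447.2 -153.8   24. ]
bedFL [452.5 -62.3  26. ]
foot [ 512.1 -102.4   32.5]
neck [443.3 -96.5  32.5]
capend [422.3 -94.8  32.5]
rfoot [ 505.1 -210.3   32.5]
rneck [ 437.3 -201.3   32.5]
```

Request:
play_rows(
  dp=[
    [-1, 20, -25],
    [-3, 45, -65],
    [-3, 50, -110],
    [-3, 50, -150],
    [-3, 50, -180],
    [-3, 50, -197],
    [-3, 50, -204],
    [-3, 50, -204],
    [-3, 50, -204],
  ],
  twist=[
    [0, 0, 0],
    [0, 0, 0],
    [0, 0, 0],
    [0, 0, 0],
    [0, 0, 0],
    [0, 0, 0],
    [0, 0, 0],
    [0, 0, 0],
    [0, 0, 0],
  ],
)

```text
time_s: 2.78
position: [468.5, -75.5, 37.6]
orientation: [179.9, 0.0, 86.0]
contact_force: [-0.3, -0.0, 0.7]
grip_width: 0.2
```

Run:
```python
from h import *
s,c=wcap('w2'); print(s["position"],s["time_s"])
save(cv2.resize(c["image"][120:320,220:440],None,fx=3,fy=3,interpolation=cv2.INTER_CUBIC),'pics/w2c.png')
```

```text
[468.50078603 -75.48536531  37.56656259] 2.775
```

View pics/w2c.png

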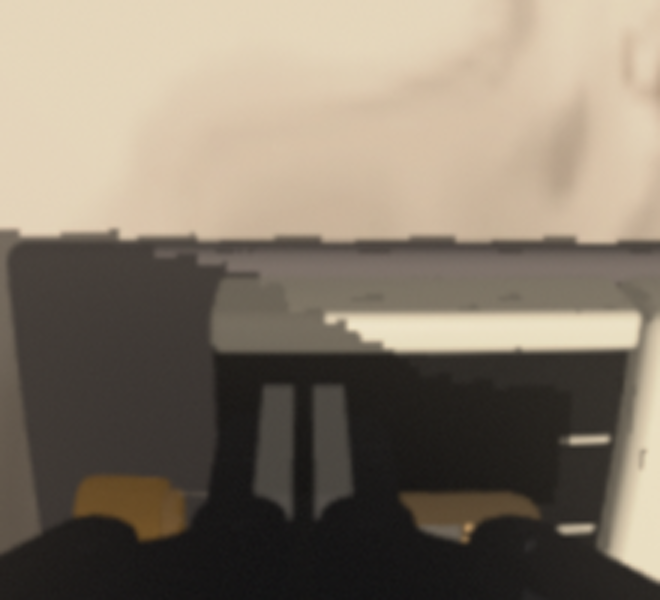

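The fingertips stand between the left stop and the tube, with the cap seen at (130,505). Now a gentle sideways push, slightly lower.

Request:
play_rows(
  dp=[
    [0, -2, -1],
    [0, -5, -1],
    [-0.7, -9, -1],
    [-1, -13, -1],
    [-1.3, -17, -1],
    [-1.5, -21, -1],
    [-1.8, -25, -1],
    [-2.1, -29, -1],
    [-2.1, -29, -1],
  ],
  twist=[
    [0, 0, 0],
    [0, 0, 0],
    [0, 0, 0],
    [0, 0, 0],
    [0, 0, 0],
    [0, 0, 0],
    [0, 0, 0],
    [0, 0, 0],
    [0, 0, 0],
  ],
)

```text
time_s: 3.95
position: [465.3, -104.9, 38.4]
orientation: [-179.9, 0.0, 86.0]
contact_force: [-8.7, 1.6, 21.9]
grip_width: -0.1
```

Run:
```python
from h import *
s=bot.read_state(); print(s["position"],s["time_s"],s["contact_force"])
c=cap("top"); c2=cap("scene")
a=cv2.resize(c["image"][180:226,330:392],None,fx=6,fy=6,interpolation=cv2.INTER_CUBIC)
P=np.array(c2["pose"]); p=np.linalg.inv(P)@np.array([470,-130,30,1]); u=c2["cx"]+c2["fx"]*p[0]/-p[2]; v=c2["cy"]+c2["fy"]*p[1]/p[2]; print(u,v)
u,v=int(u),int(v); b=cv2.resize(c2["image"][max(v-40,0):v+40,max(u-60,0):u+60],None,fx=6,fy=6,interpolation=cv2.INTER_CUBIC)
w_=max(a.shape[1],b.shape[1]); pad=lambda i:cv2.copyMakeBorder(i,0,0,0,w_-i.shape[1],0)
o=np.vstack([pad(a),pad(b)]); print(o.shape); save(cv2.resize(o,None,fx=.78,fy=.78),'pics/s1.png')
```

```text
[ 465.28607587 -104.93476561   38.4184418 ] 3.95 [-8.69727273  1.57403993 21.89702439]
326.11107029798137 200.43193428856634
(756, 720, 3)
```

View pics/s1.png

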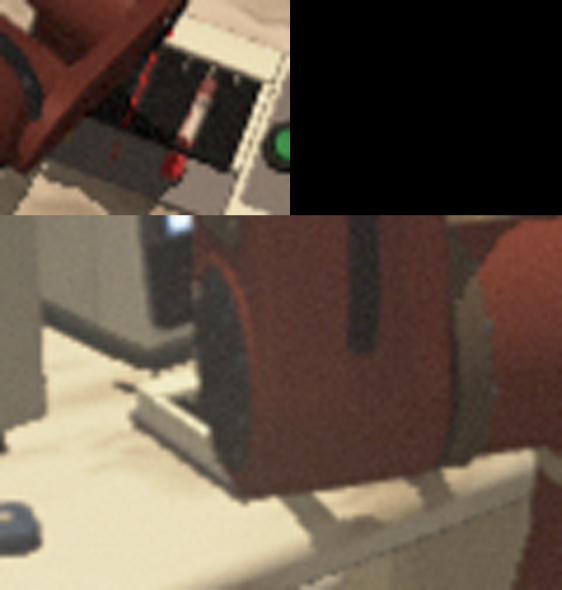

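The finger is riding on the tube's top (22 N up). I'll lift off and look.

Request:
play_rows(
  dp=[
    [0, 0, 6],
    [0, 5, 25],
    [0, 15, 60],
    [0, 30, 100],
    [0, 40, 130],
    [0, 40, 130],
    [0, 40, 130],
  ],
  twist=[
    [0, 0, 0],
    [0, 0, 0],
    [0, 0, 0],
    [0, 0, 0],
    [0, 0, 0],
    [0, 0, 0],
    [0, 0, 0],
  ],
)

```text
time_s: 4.92
position: [464.4, -64.0, 164.2]
orientation: [-179.9, -0.0, 86.0]
contact_force: [0.0, 0.0, -0.1]
grip_width: -0.1
```

Run:
```python
from h import *
s,c=wcap('w3'); print(s["position"],s["time_s"],s["contact_force"])
for x,y in[(480,-156),(480,-60)]:
    p=np.linalg.inv(c["pose"])@np.array([x,y,26,1]); a=np.arccos(-p[2]/np.linalg.norm(p[:3])); q=np.array([p[0],-p[1]])/np.hypot(p[0],p[1])*a*c["fx"]; print(q[0]+c["cx"],q[1]+c["cy"])
save(cv2.resize(c["image"][130:330,220:440],None,fx=3,fy=3,interpolation=cv2.INTER_CUBIC),'pics/w3c.png')
```

```text
[464.38274463 -64.0441944  164.1750967 ] 4.925 [ 0.03177691  0.0383154  -0.06663928]
342.67798708424226 275.9767380477758
338.2538122312933 187.42949814238523
```

View pics/w3c.png

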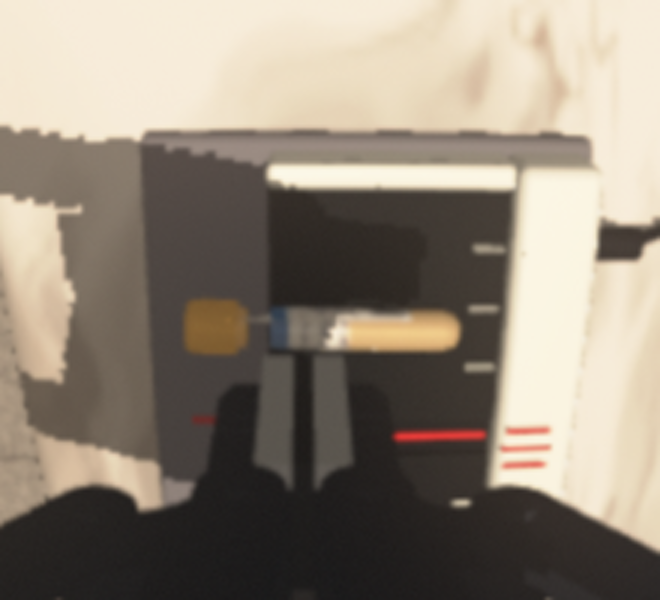

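The tube rolled about 10 mm and is still aligned: foot (460,331), neck (247,327). The line is at (490,434) and (395,436).

Run:
```python
from h import *
c=dict(np.load('w3.npz'))
for n,u,v,z in[("lineB",486,434.5,24),("lineM",395,436,24),("bedFL",268,189,26),("foot",460,331,32.5),("neck",247,327,32.5)]:
    print(n,ww(c,220+(u-1)/3,130+(v-1)/3,z).round(1))
```

```text
lineB [ 521.9 -159.2   24. ]
lineM [ 489.3 -156.8   24. ]
bedFL [452.2 -63.2  26. ]
foot [ 511.2 -113.6   32.5]
neck [ 442.1 -107.    32.5]
```

Request:
play_rows(
  dp=[
    [0, -20, -30],
    [0, -37, -70],
    [0, -37, -100],
    [0, -37, -118],
    [0, -37, -124],
    [0, -37, -124],
    [0, -37, -124],
    [0, -37, -126],
    [0, -37, -126],
    [0, -37, -126],
  ],
  twist=[
    [0, 0, 0],
    [0, 0, 0],
    [0, 0, 0],
    [0, 0, 0],
    [0, 0, 0],
    [0, 0, 0],
    [0, 0, 0],
    [0, 0, 0],
    [0, 0, 0],
    [0, 0, 0],
  ],
)

```text
time_s: 6.22
position: [465.3, -101.0, 39.5]
orientation: [180.0, 0.0, 86.0]
contact_force: [-0.8, 1.1, 0.1]
grip_width: 0.2
```

Request:
play_rows(
  dp=[
    [0, 0, -1],
    [0, 0, -1],
    [-0.3, -4, -1],
    [-0.6, -8, -1],
    [-0.9, -12, -1],
    [-1.2, -16, -1],
    [-1.5, -20, -1],
    [-1.8, -24, -1],
    [-2, -28, -1],
    [-2.3, -31, -1],
    [-2.3, -31, -1],
  ],
  twist=[
    [0, 0, 0],
    [0, 0, 0],
    [0, 0, 0],
    [0, 0, 0],
    [0, 0, 0],
    [0, 0, 0],
    [0, 0, 0],
    [0, 0, 0],
    [0, 0, 0],
    [0, 0, 0],
    [0, 0, 0],
  ],
)

```text
time_s: 7.6
position: [462.7, -132.6, 38.8]
orientation: [-180.0, 0.0, 86.0]
contact_force: [-2.1, -0.3, 5.9]
grip_width: -0.3
```

Request:
play_rows(
  dp=[
    [0, 0, 6],
    [0.6, 8, 6],
    [1.1, 15, 6],
    [1.1, 15, 3],
    [1.1, 15, 0],
    [1.1, 15, 0],
    [0.8, 11, 0],
    [0.5, 7, 0],
    [0.2, 3, 0],
    [0, -1, 0],
    [-0.3, -5, 0],
    [-0.6, -9, 0],
  ],
  twist=[
    [0, 0, 0],
    [0, 0, 0],
    [0, 0, 0],
    [0, 0, 0],
    [0, 0, 0],
    [0, 0, 0],
    [0, 0, 0],
    [0, 0, 0],
    [0, 0, 0],
    [0, 0, 0],
    [0, 0, 0],
    [0, 0, 0],
  ],
)

```text
time_s: 9.1
position: [461.8, -141.2, 38.8]
orientation: [-179.9, -0.0, 86.0]
contact_force: [-2.5, 0.3, 7.6]
grip_width: -0.0
```

Request:
play_rows(
  dp=[
    [-0.2, -3, 0],
    [-0.5, -7, 0],
    [-0.5, -7, 0],
    [-0.5, -7, 8],
    [-0.5, 5, 40],
    [-0.5, 25, 80],
    [-0.5, 50, 120],
    [-0.5, 55, 120],
    [-0.5, 55, 120],
  ],
  twist=[
    [0, 0, 0],
    [0, 0, 0],
    [0, 0, 0],
    [0, 0, 0],
    [0, 0, 0],
    [0, 0, 0],
    [0, 0, 0],
    [0, 0, 0],
    [0, 0, 0],
  ],
)

```text
time_s: 10.22
position: [461.4, -85.7, 157.9]
orientation: [-180.0, 0.0, 86.0]
contact_force: [0.1, 0.2, 0.3]
grip_width: -0.3
```

Run:
```python
from h import *
s,c=wcap('w4'); print(s["position"],s["time_s"],s["contact_force"])
save(cv2.resize(c["image"][150:330,220:440],None,fx=3,fy=3,interpolation=cv2.INTER_CUBIC),'pics/w4c.png')
```

```text
[461.42566498 -85.67889296 157.924531  ] 10.225 [0.11350667 0.21268309 0.2810144 ]
```

View pics/w4c.png

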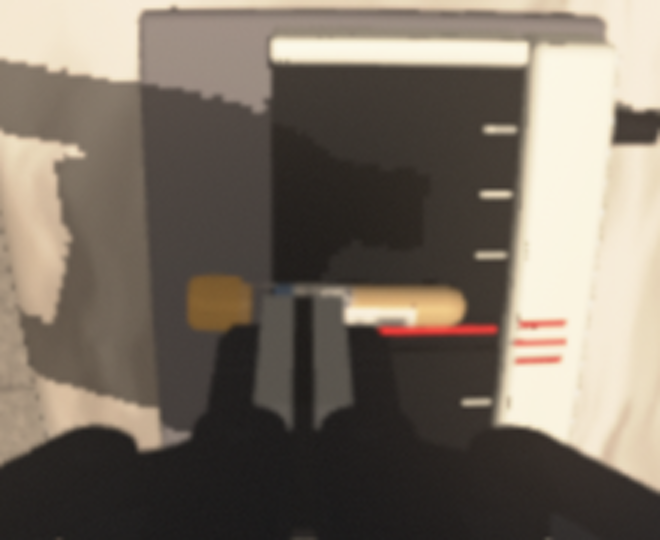

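The tube's foot is at (465,305) and the cap's far end at (188,303); the red line is at (497,330) just beside it.

Run:
```python
from h import *
c=dict(np.load('w4.npz'))
for n,u,v,z in[("lineB",496,330,24),("lineM",385,331,24),("foot",466,305.5,32.5),("capend",188,303,32.5)]:
    print(n,ww(c,220+(u-1)/3,150+(v-1)/3,z).round(1))
```

```text
lineB [ 521.3 -159.6   24. ]
lineM [ 483.2 -156.6   24. ]
foot [ 509.4 -144.9   32.5]
capend [ 419.7 -137.5   32.5]
```

Request:
play_rows(
  dp=[
    [1, -25, -30],
    [1, -47, -70],
    [1, -47, -98],
    [1, -47, -112],
    [1, -47, -117],
    [1, -47, -117],
    [1, -47, -120],
    [1, -47, -120],
    [0.8, -50, -120],
    [0.6, -53, -120],
    [0.4, -56, -120],
    [0.2, -59, -120],
  ],
  twist=[
    [0, 0, 0],
    [0, 0, 0],
    [0, 0, 0],
    [0, 0, 0],
    [0, 0, 0],
    [0, 0, 0],
    [0, 0, 0],
    [0, 0, 0],
    [0, 0, 0],
    [0, 0, 0],
    [0, 0, 0],
    [0, 0, 0],
  ],
)

```text
time_s: 11.78
position: [462.3, -145.5, 38.8]
orientation: [180.0, 0.0, 86.0]
contact_force: [-0.5, 0.9, 4.4]
grip_width: 0.1
```

Request:
play_rows(
  dp=[
    [-0.2, -3, 0],
    [-0.4, -6, 0],
    [-0.6, -9, 0],
    [-0.8, -12, 0],
    [-1, -14, 0],
    [-1, -14, 0],
  ],
  twist=[
    [0, 0, 0],
    [0, 0, 0],
    [0, 0, 0],
    [0, 0, 0],
    [0, 0, 0],
    [0, 0, 0],
  ],
)

```text
time_s: 12.52
position: [460.7, -159.0, 38.0]
orientation: [-180.0, -0.0, 86.0]
contact_force: [0.7, 0.2, -1.0]
grip_width: -0.2
```

Contact is lost, as expected if the tube dropped into the channel. I'll lift and look.

Request:
play_rows(
  dp=[
    [0, 0, 8],
    [0, 5, 40],
    [0, 30, 80],
    [0, 60, 120],
    [0, 75, 120],
    [0, 75, 120],
    [0, 75, 120],
  ],
  twist=[
    [0, 0, 0],
    [0, 0, 0],
    [0, 0, 0],
    [0, 0, 0],
    [0, 0, 0],
    [0, 0, 0],
    [0, 0, 0],
  ],
)

```text
time_s: 13.4
position: [459.8, -84.0, 156.9]
orientation: [-179.8, -0.0, 86.0]
contact_force: [-0.7, -0.4, -0.3]
grip_width: 0.2
```

Run:
```python
from h import *
s,c=wcap('w5'); print(s["position"],s["time_s"],s["contact_force"])
save(cv2.resize(c["image"][150:330,220:440],None,fx=3,fy=3,interpolation=cv2.INTER_CUBIC),'pics/w5c.png')
```

```text
[459.83664759 -84.03395615 156.85853427] 13.4 [-0.66776012 -0.43370819 -0.28292584]
```

View pics/w5c.png

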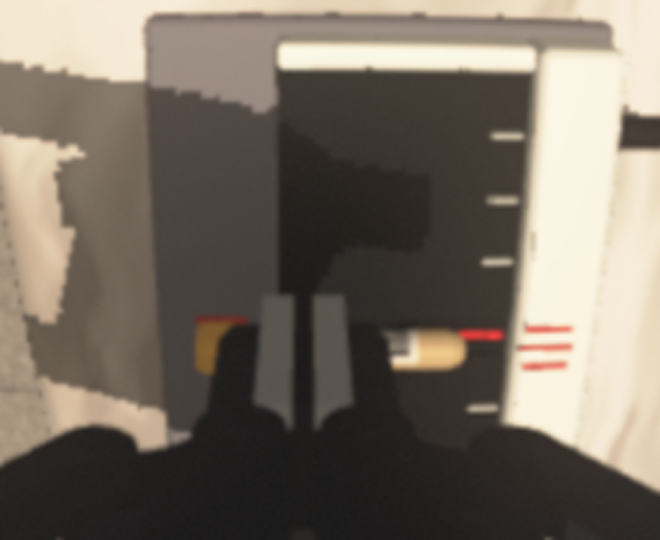

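Run:
```python
from h import *
c=dict(np.load('w5.npz'))
for n,u,v,z in[("lineB",502,335,24),("foot",466,350,30.5),("foot_hi",440,329,30.5),("foot_lo",440,371,30.5),("capend",196,346,30.5)]:
    print(n,ww(c,220+(u-1)/3,150+(v-1)/3,z).round(1))
print(155.0)
```

```text
lineB [ 521.2 -159.4   24. ]
foot [ 507.7 -160.3   30.5]
foot_hi [ 498.9 -151.5   30.5]
foot_lo [ 498.9 -167.7   30.5]
capend [ 418.3 -152.3   30.5]
155.0
```

Request:
play_rows(
  dp=[
    [-8, -40, 7],
    [-18, -90, 7],
    [-26, -131, 7],
    [-26, -131, 7],
    [-26, -131, 7],
  ],
  twist=[
    [0, 0, 0],
    [0, 0, 0],
    [0, 0, 0],
    [0, 0, 0],
    [0, 0, 0],
  ],
)

```text
time_s: 14.08
position: [434.2, -214.8, 164.2]
orientation: [-179.9, -0.1, 85.9]
contact_force: [-0.8, 0.4, -0.1]
grip_width: -0.2
```

Run:
```python
from h import *
s,c=wcap('w6'); print(s["position"],s["time_s"],s["contact_force"])
save(cv2.resize(c["image"][110:330,240:460],None,fx=2.7,fy=2.7,interpolation=cv2.INTER_CUBIC),'pics/w6c.png')
```

```text
[ 434.22456699 -214.75845925  164.21504075] 14.075 [-0.78442303  0.36846494 -0.06498573]
```

View pics/w6c.png

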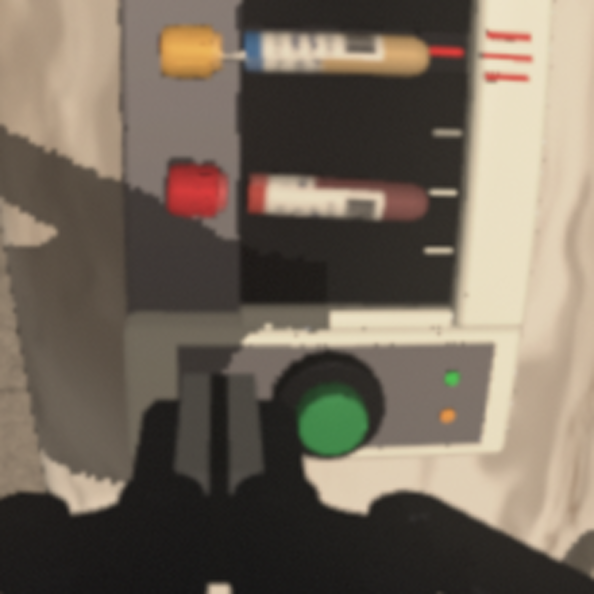

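The yellow tube now lies along the red line, foot (430,55), and the line re-emerges at (455,52). The red tube is undisturbed, and the green key's top is centred at (333,424).

Run:
```python
from h import *
c=dict(np.load('w6.npz'))
f=lambda u,v,z: ww(c,240+(u-1)/2.7,110+(v-1)/2.7,z).round(1)
for z in(32,40,46): print("key",z,f(333,424,z),"diam",f(368,424,z)[0]-f(298,424,z)[0])
print("line",f(460,52,24),"foot",f(430,56,30.5),"capend",f(160,51,30.5),"rfoot",f(428,203,32.5),"ringc",f(330,404,28))
```

```text
key 32 [ 470.6 -293.5   32. ] diam 26.69999999999999
key 40 [ 469.6 -288.9   40. ] diam 25.899999999999977
key 46 [ 469.  -285.5   46. ] diam 25.30000000000001
line [ 520.3 -158.9   24. ] foot [ 507.8 -159.5   30.5] capend [ 418.  -152.8   30.5] rfoot [ 505.7 -209.9   32.5] ringc [ 470. -287.   28.]
```

Request:
play_rows(
  dp=[
    [15, -30, 0],
    [35, -72, -20],
    [35, -72, -60],
    [35, -72, -95],
    [35, -72, -110],
    [35, -72, -115],
    [35, -72, -118],
    [35, -72, -120],
    [35, -72, -122],
    [35, -72, -122],
    [35, -72, -122],
  ],
  twist=[
    [0, 0, 0],
    [0, 0, 0],
    [0, 0, 0],
    [0, 0, 0],
    [0, 0, 0],
    [0, 0, 0],
    [0, 0, 0],
    [0, 0, 0],
    [0, 0, 0],
    [0, 0, 0],
    [0, 0, 0],
  ],
)

```text
time_s: 15.5
position: [470.9, -287.3, 44.1]
orientation: [179.9, 0.0, 86.0]
contact_force: [1.2, 3.3, 4.6]
grip_width: -0.2
```

Request:
play_rows(
  dp=[
    [0, 0, -1],
    [0, 0, -2],
    [0, 0, -3],
    [0, 0, -4],
    [0, 0, -4],
    [0, 0, -4],
  ],
  twist=[
    [0, 0, 0],
    [0, 0, 0],
    [0, 0, 0],
    [0, 0, 0],
    [0, 0, 0],
    [0, 0, 0],
  ],
)

```text
time_s: 16.25
position: [471.1, -287.4, 43.7]
orientation: [180.0, -0.0, 86.0]
contact_force: [-6.4, 7.6, 26.8]
grip_width: 0.6
```

Request:
play_rows(
  dp=[
    [0, 0, 3.5],
    [0, 0, 5],
    [0, 0, 5],
  ],
  twist=[
    [0, 0, 0],
    [0, 0, 0],
    [0, 0, 0],
  ],
)

```text
time_s: 16.62
position: [470.8, -287.4, 44.8]
orientation: [179.9, 0.1, 86.0]
contact_force: [3.3, 3.0, 4.3]
grip_width: 0.2
```

Request:
play_rows(
  dp=[
    [0, 0, 2],
    [0, 0, 2],
    [0, 0, 2],
  ],
  twist=[
    [0, 0, 0],
    [0, 0, 0],
    [0, 0, 0],
  ],
)

```text
time_s: 17.0
position: [470.3, -287.6, 46.4]
orientation: [180.0, 0.1, 86.0]
contact_force: [2.8, -1.6, 3.2]
grip_width: -0.2
```

Request:
play_rows(
  dp=[
    [0, 0, 3],
    [0, 0, 3],
    [0, 0, 3],
  ],
  twist=[
    [0, 0, 0],
    [0, 0, 0],
    [0, 0, 0],
  ],
)

```text
time_s: 17.38
position: [469.5, -287.1, 49.0]
orientation: [-179.9, 0.0, 86.0]
contact_force: [0.3, -1.0, 1.0]
grip_width: -0.2
```

Request:
play_rows(
  dp=[
    [0, 0, 4],
    [0, 0, 4],
    [0, 0, 4],
  ],
  twist=[
    [0, 0, 0],
    [0, 0, 0],
    [0, 0, 0],
  ],
)

```text
time_s: 17.75
position: [469.4, -286.5, 52.8]
orientation: [-179.9, -0.1, 86.0]
contact_force: [-0.2, -0.4, 0.5]
grip_width: 0.1
```

The force curve matches the key's spring: 4.3, 3.2 and 1.0 N falling to 0 over about 6 mm, with a hard stop at 43.7 mm. I'll lift away and do a final check.

Request:
play_rows(
  dp=[
    [0, 0, 20],
    [-10, 20, 60],
    [-25, 50, 100],
    [-35, 72, 113],
    [-35, 72, 113],
    [-35, 72, 113],
  ],
  twist=[
    [0, 0, 0],
    [0, 0, 0],
    [0, 0, 0],
    [0, 0, 0],
    [0, 0, 0],
    [0, 0, 0],
  ],
)

```text
time_s: 18.5
position: [434.7, -215.1, 165.6]
orientation: [-180.0, -0.0, 86.0]
contact_force: [0.6, -0.4, -0.1]
grip_width: -0.0
```

Run:
```python
from h import *
s,c=wcap('w7'); print(s["position"],s["time_s"],s["contact_force"])
save(cv2.resize(c["image"][110:330,240:460],None,fx=2.7,fy=2.7,interpolation=cv2.INTER_CUBIC),'pics/w7c.png')
```

```text
[ 434.74409141 -215.07691412  165.63872514] 18.5 [ 0.61353054 -0.35457349 -0.13477203]
```

View pics/w7c.png

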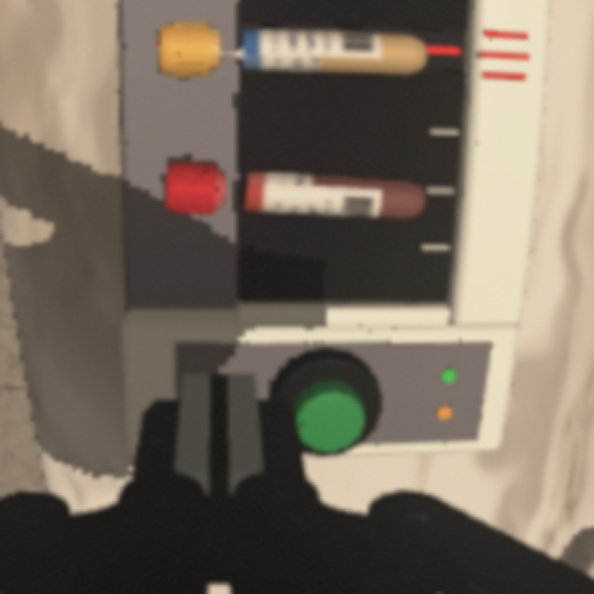

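The picture matches the earlier one: yellow tube on the line (foot (427,54), line at (455,50)), red tube in place, and the green key up at (331,421).

```bash
python3 -c "
from plant import bot
print(bot.finish_job())"
```

```text
the job is handed in; nothing more can be done
None
```

The yellow-capped tube now lies along the red line in the reading channel, and the read key has been pressed right down and let up. I handed the job in at about 18.5 s of the 48 s.

- **Tube:** I rolled it with light strokes of the shut fingertips across its top, about 4–8 N. When it reached the channel, contact was lost, as expected if it dropped in.
- **First stroke:** The fingertips came down too firmly on this one and pressed with about 22 N. The tube still rolled about as far as it would without slipping, but that press was harder than I intended.
- **Key:** It reached a hard stop at about 27 N, after some 6 mm of travel. As I lifted off, the force fell from about 4.3 N to 0 over those 6 mm.
- **Last checks:** The final wrist picture shows the yellow tube on the line, the red tube in its place, the key up and the gripper clear of everything. The tube's foot measured about 1.5 mm off the line, more than the 0.5 mm of play in the channel. I put this down to the 2 mm calibration error.
- **Not checked:** I did not look again at the other things on the bench after the moves. The arm's path stayed clear of where they stood.

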